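Seat a floodlight head on the taper of a display stand

TASK

Pick up the floodlight head that has the conical sleeve for a foot and lower it gently, without dropping it, over the conical spigot of the display stand, letting the tapers centre themselves. Then press it straight down with a steady push of about 15 N (never more than 20 N) for a second so that the taper grips, and let go, leaving it standing upright on the stand. Don't tip it, and leave the other floodlight, the two cartons, the white dome and the torch where they are.

Things in the scene. Friction and masses are not known exactly. Their poses are not given: they have to be found in the camera images.
- lamp: The floodlight head to mount, about 0.45 kg. Origin: centre of the sleeve's rim (its underside), z up. Aluminium conical sleeve, open below, z 0 to 48 mm, outer radius 27 mm at the rim, 15 at the top; cavity radius 22 mm at the rim, 1 mm less per 4 mm of height, 44 mm deep. Black housing z 58 to 133, 34 (x) by 110 mm (y), glass to +x, 6 mm fins on -x; carrying handle on top, to z 172. Stands on its rim.
- lamp_handle (a point): Centre of the lamp's carrying handle, 165 mm above the rim on the lamp's axis: a bar along the lamp's y axis, 78 mm long, 14 mm wide in x and 14 mm high, with 25 mm of free space between it and the housing; the two posts under it stand at y = -34 and +34 mm. Its top, at z 172 mm, is flat.
- stand: Display stand fixed to the counter: steel plate 150 x 150 x 14 mm, upright tube (radius 17 mm) with a clamp collar (radius 21) up to z 60 mm, its screw to +y; from it an inner stem carries the aluminium cone spigot on the same axis: radius 22 mm at its lower edge, 12 at its flat top, 40 mm high. Origin: centre of the underside, z up.
- stand_axis (a point): Point on the stand's axis 66 mm above the counter; it does not follow the spigot. The stem is clamped at a height that differs every time and is not reported: the spigot's lower edge lies 66 to 106 mm above the counter. Nested, the lamp's rim lies within about 4 mm of that edge. The clamped stem does not yield below about 80 N.
- plate_lamp: The other floodlight, 0.6 kg, to be left alone: same housing and handle, but standing on a flat steel plate 70 x 90 x 6 mm with a flat neck in place of the conical sleeve. Origin: centre of the underside.
- mat_carton: Orange carton 100 x 130 x 140 mm, to be left alone. Origin: centre of the underside.
- spare_carton: Brown carton 90 x 120 x 75 mm, to be left alone. Origin: centre of the underside.
- opal_dome: White domed lampshade, 112 mm across and 65 mm high, to be left alone. Origin: centre of the underside.
- torch: Black hand torch lying down, 135 mm long, 36 mm thick at its head, to be left alone. Origin: underside, 60 mm from its tail.
There are look-alikes about, which are no part of the job. Leave any purple look-alike of the stand alone.

How it is judged:
On the way, in this order (a step that is already met when the one before it is completed fails the run):
1. the sleeved floodlight is lifted off the counter, upright (height (world z) of lamp above 0.06 m and contact force between lamp and the fingers above 1 N), for 0.1 s.
2. nested and upright on the spigot it is pressed home: contact forces on the taper add up to more than 21 N (a push of about 10 N besides its weight) for half a second (horizontal distance between lamp and stand_axis below 0.003 m and angle between lamp's own z axis and vertical below 0.06 rad and contact force between lamp and stand above 21 N), for 0.5 s.
At the end, for the whole second after the job is handed in: The sleeved floodlight stands at rest on the stand's spigot, released, its rim centre within 3 mm of the stand's axis and 60 to 115 mm above the counter, upright within 0.06 rad (horizontal distance between lamp and stand_axis below 0.003 m and angle between lamp's own z axis and vertical below 0.06 rad and height (world z) of lamp between 0.06 and 0.115 m and contact force between lamp and stand above 1.5 N and linear speed of lamp below 0.01 m/s and contact force between lamp and the fingers below 0.1 N); the robot touches nothing.
It fails at once if the contact forces on the taper add up to more than 45 N (a push of some 25 N) (contact force between lamp and stand above 45 N).
It fails at once if the lamp is tipped by more than 0.35 rad (angle between lamp's own z axis and vertical above 0.35 rad).
It fails at once if another thing on the counter is moved by more than 20 mm (distance of any of plate_lamp, mat_carton, spare_carton, opal_dome, torch from where it was at the start of the episode above 0.02 m).
It also fails if it takes over 58 s, if anything falls off the work surface, if the arm or the gripper's body presses on something with over 40 N, if the wrist force passes 120 N, or if a joint passes its speed limit or range.

ROBOT

A 6-joint arm with a two-finger parallel gripper is mounted at the origin on the work surface. World frame = base frame: x ahead of the robot, y to its left, z up, the work surface at z = 0. Lengths are in m, angles in rad, forces in N, time in s.
With the tool pointing down it reaches from about 0.35 to 0.725 m from the base axis. Payload 4.3 kg.
Tool frame: the origin (TCP) lies between the finger pads; the fingertips stand 11 mm ahead of it and the grasp point (between the pads) lies 8 mm behind it; z points along the fingers, y is the line along which they close (so a half turn about z gives the same grasp; the last joint's range is limited). The gripper opens to 85 mm and grips with 20 to 120 N. Pads are 22 mm wide; open, the fingers measure 114 mm over their backs; the gripper's body (76 mm by 85 mm) begins 54 mm behind the grasp point. The pads swing forward as they close: fully open they stand 13 mm farther back than shut.
Start: joints at [1.158, 0.377, 0.081, 1.274, 0, 1.46], TCP at [0.171, 0.549, 0.207] pointing down, gripper open.
Joint ranges: [-2.72, 2.72], [-0.84, 1.66], [-1.02, 1.22], [-1.77, 2.12], [-1.37, 1.28], [-3.14, 3.14]. Speed limits (rad/s): [2.57, 2.57, 3.14, 3.14, 3.14, 3.14].

INTERFACE

Orientations are given as a unit quaternion [x, y, z, w].
In Python, from plant import manip, cams, job gives the robot as it stands.
- The arm moves only by the tool step_arm, never from a script. Its arguments are lists of equal length, an entry for each row: "grip": the finger opening in mm, from 0 to 85.4; "slide": the shift along the tool's x, y, z in mm, a list of three; "twist": the turn, a rotation vector about the tool's x, y, z in units of 5 degrees (1.0 is 5 degrees), a list of three. In form: {"grip": [grip, ...], "slide": [[tx, ty, tz], ...], "twist": [[wx, wy, wz], ...]}. A call has 1 to 5 rows; each row is the pose to reach, as a shift and turn from the pose commanded when the call began, along the tool's axes at that moment; what a row does not reach only later rows make up. A row lasts 1/8 s, in which the tool goes at most 62.5 mm and 10.7 degrees, less where a joint would pass 70% of its speed; a pose out of reach is approached as far as the arm can. A call with a gripper value outside its range is refused whole. The fingers move at their own pace and stop on an object; "squeeze" is the grip in N (left out, the last holds). Time passes only in rows, so rows that repeat a pose let the fingers close. It gives the time, the measured TCP pose, the force, the opening and the grip force at its end, in the units of the state.
- manip.state(): the state, without advancing time (a new reading comes with each control period).
- cams.grab_frame(name): name is "scene" or "top" or "wrist"; returns (picture, depth): 400x640x3 uint8, red, green, blue; 400x640 float32, m along the optical axis (not along the pixel's ray), 0 where there is no reading.
- cams.calibration(name): a dict with "K" (3x3 intrinsics, pixels), "position" and "attitude" of the camera in the world. Camera axes: x right, y up, looking along -z (the intrinsics and any distortion apply to the point x, -y, -z); pixel columns grow to the right and rows downward; lengths in m; the calibration is good to about 2 mm. A picture is of the moment at which its call begins: read the wrist's pose just before it. calibration takes no time and is no camera call; for the wrist camera it gives the pose at the moment of the call.
- job.job_done(): hands the job in; it is judged then, once.
Trained networks look in the newest picture that a camera, given by its name, has taken for a name from the list of things; names that differ only in an ending like _2 or _b are one class to them, and where a whole thing is asked for, a point or a joint stands for the part that bears it (a point fixed in the world has none). Each returns a list of dicts, best first, with "conf" (0 to 1); they miss things now and then, are a little off and sometimes report something else, mostly with a low value. They report only what shows in the picture. A call takes as long as a camera call. They do not tell look-alikes from the thing itself.
- cams.boxes_of(camera, name): "bbox" ([centre column, centre row, width, height] as shares, 0 to 1, of the picture: columns of its width, rows of its height, round what is visible of it).
The state is a dict: "clock": time; "qpos": joint angles; "qvel": joint speeds; "tau": joint torques, N m; "tool_pos": TCP position; "ee_rot": TCP orientation; "contact_force": force on the tool from outside, world axes, zero at the start; "ft_torque": the same for the moment, N m; "gripper_width": finger opening in m; "grasp_force": force on a finger pad.
Only numpy, scipy, OpenCV 4.12 (cv2) and the standard library are available. Lean on these libraries where they do the work, as an engineer would, in place of code of your own. Each camera call takes 0.05 s, during which the arm holds its last target. There are 200 camera calls.

## Working session

There is one attempt and no reset: what is moved stays moved. The work goes in short steps, Python scripts to look and compute and a tool call to move; the robot and the scene stay as the last step left them, time stands still between calls to the robot, and variables do not carry over. Pictures are saved under pics/ and viewed, at most 10 in all, crops included, and the job is handed in when it is done.

Besides the shell and the picture viewer there is one more tool, called after "Emit:" by a JSON object that holds its "api" and its "payload", one argument or row to a line. step_arm: Moves the arm, as the interface text tells. Its arguments: {"type":"object","properties":{"grip":{"type":"array","items":{"type":"number"}},"slide":{"type":"array","items":{"type":"array","items":{"type":"number"}}},"twist":{"type":"array","items":{"type":"array","items":{"type":"number"}}},"squeeze":{"type":"number"}},"required":["grip","slide","twist"]}

```bash
mkdir -p pics; ls; cat > h.py <<'E'
import numpy as np,cv2
from scipy.spatial.transform import Rotation as R
from plant import manip,cams,job
def cal(n):
    c=cams.calibration(n);a=np.array(c['attitude'],float)
    Rm=a if a.shape==(3,3) else R.from_quat(a).as_matrix()
    return np.array(c['K']),np.array(c['position']),Rm,c
def cloud(n,d):
    K,p,Rm,_=cal(n);v,u=np.mgrid[:400,:640]
    P=np.stack([(u-K[0,2])/K[0,0]*d,-(v-K[1,2])/K[1,1]*d,-d],-1)
    W=P@Rm.T+p;W[d==0]=np.nan
    return W
E
python3 - <<'E'
from h import *
for n in('scene','top'):
    im,d=cams.grab_frame(n);cv2.imwrite(f'pics/{n}0.png',im[...,::-1]);np.savez(n+'0.npz',im=im,d=d,W=cloud(n,d))
    print(n,cal(n)[3])
    W=cloud(n,d)
    for t in('lamp','stand','plate_lamp','mat_carton','spare_carton','opal_dome','torch'):
        for b in cams.boxes_of(n,t)[:3]:
            x,y,w,h=np.array(b['bbox'])*[640,400,640,400]
            c=W[int(min(y,399)),int(min(x,639))]
            print(t,round(b['conf'],2),np.round([x,y,w,h]),np.round(c,3))
print(manip.state())
E
```

```text
pics
scene {'K': array([[426.02081537,   0.        , 313.90498702],
       [  0.        , 426.02081537, 202.21963763],
       [  0.        ,   0.        ,   1.        ]]), 'position': array([ 1.04062235, -0.56954677,  0.7386161 ]), 'attitude': array([0.40703585, 0.16195932, 0.35137796, 0.82742041])}
lamp 0.83 [213. 254.  47.  81.] [ 0.469 -0.278  0.126]
stand 0.63 [362. 252.  75.  62.] [0.609 0.03  0.024]
stand 0.58 [157. 230.  88.  63.] [ 0.217 -0.286  0.029]
plate_lamp 0.61 [383. 177.  43.  67.] [0.516 0.217 0.105]
mat_carton 0.57 [220. 352.  96.  94.] [ 0.673 -0.401  0.141]
spare_carton 0.84 [394. 320.  85.  81.] [ 0.802 -0.107  0.076]
opal_dome 0.94 [446. 212.  41.  37.] [0.681 0.273 0.05 ]
torch 0.85 [435. 259.  38.  45.] [0.746 0.135 0.027]
top {'K': array([[479.02281343,   0.        , 323.86710405],
       [  0.        , 479.02281343, 201.7081326 ],
       [  0.        ,   0.        ,   1.        ]]), 'position': array([ 0.21072264, -0.01511038,  1.60166739]), 'attitude': array([ 0.07494327, -0.06467777, -0.69529195,  0.71187737])}
lamp 0.63 [409. 228.  38.  29.] [ 0.428 -0.25
[... 453 characters left out ...]
4 0.027]
{'clock': 0.8, 'qpos': array([ 1.15770567e+00,  3.77274838e-01,  8.09893619e-02,  1.27442575e+00,
       -1.36010984e-05,  1.46048306e+00]), 'qvel': array([ 0.00102226, -0.00122242,  0.00081794, -0.00026841,  0.00016117,
       -0.00166605]), 'tau': array([ 5.81092409e-04, -4.63460362e+01,  2.70141006e+01, -9.94429865e-05,
       -5.71730857e-05, -1.87393034e-07]), 'tool_pos': array([0.17146389, 0.54886284, 0.20703962]), 'ee_rot': array([1.50811087e-01, 9.88562600e-01, 3.93415250e-05, 1.75776848e-05]), 'contact_force': array([-0.16049269,  0.50448555,  0.74103802]), 'ft_torque': array([-0.01402489,  0.00809433,  0.01491882]), 'grasp_force': 0.0, 'gripper_width': 0.08556084986164565}
```

View pics/scene0.png

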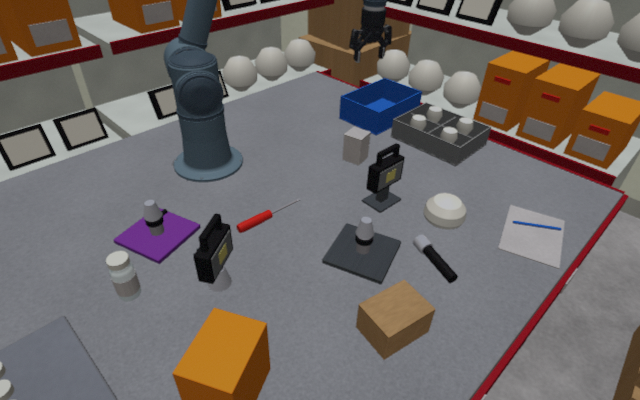

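View pics/top0.png

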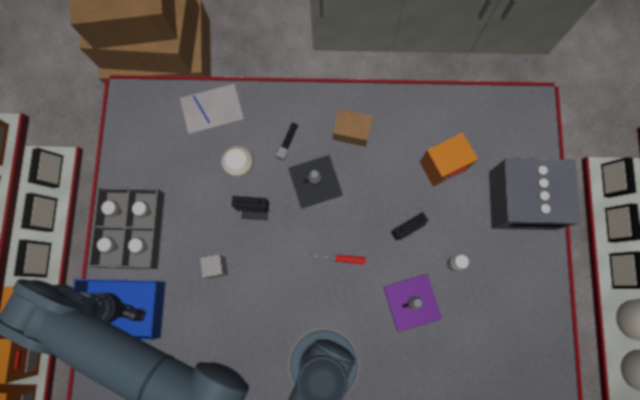

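Scene picture: candidates are the floodlight at (213,254), which shows a light cone foot at (222,282), and the floodlight at (383,177) on a flat plate (to be left alone). The dark stand is at (362,252); the purple look-alike at (157,230). I choose the lamp at (213,254) and check it in a crop.

```bash
python3 - <<'E'
from h import *
for n in('scene','top'):
    f=np.load(n+'0.npz');W=f['W'];im=f['im']
    P=W.reshape(-1,3);P=P[np.isfinite(P[:,0])]
    t=P[(abs(P[:,0]-.6)<.3)&(abs(P[:,1])<.35)&(abs(P[:,2])<.01)];print(n,'table',np.median(t[:,2]))
    q=P[(np.hypot(P[:,0]-.44,P[:,1]+.26)<.1)&(P[:,2]>.03)&(P[:,2]<.25)]
    print('zmax',np.percentile(q[:,2],[50,90,99]))
    for lo,hi in((.16,.19),(.07,.13)):
        s=q[(q[:,2]>lo)&(q[:,2]<hi)]
        if len(s)>5:
            r=cv2.minAreaRect(s[:,:2].astype(np.float32)*1000);e,v=np.linalg.eigh(np.cov(s[:,:2].T))
            print(lo,len(s),s.mean(0),r,'yaw',np.degrees(np.arctan2(v[1,1],v[0,1])))
    q=P[(np.hypot(P[:,0]-.59,P[:,1]-.04)<.12)&(P[:,2]>.005)&(P[:,2]<.2)]
    s=q[q[:,2]<.025];print('plate',cv2.minAreaRect(s[:,:2].astype(np.float32)*1000))
    s=q[q[:,2]>.03]; print('spig z',np.percentile(s[:,2],[95,99,100]))
    zt=np.percentile(s[:,2],97);a=s[s[:,2]>zt-.006];print('top',len(a),a.mean(0))
f=np.load('scene0.npz');c=np.hstack([cv2.resize(f['im'][y:y+100,x:x+100,::-1],(400,400),interpolation=3) for x,y in((165,205),(312,205))])
cv2.imwrite('pics/crop.png',c)
E
```

```text
scene table -0.000494138721255144
zmax [0.12361672 0.16827151 0.17274754]
0.16 263 [ 0.44416058 -0.26345312  0.1691602 ] ((439.97711181640625, -260.82061767578125), (15.49329662322998, 77.9242935180664), 32.25325393676758) yaw 121.038633957645
0.07 886 [ 0.46105326 -0.27311271  0.10239202] ((439.4864196777344, -261.5567626953125), (42.85688018798828, 111.12725067138672), 30.074478149414062) yaw 111.13536027609341
plate ((601.6749877929688, 42.95075988769531), (150.06448364257812, 153.923828125), 19.528451919555664)
spig z [0.10808474 0.1094103  0.11063775]
top 82 [0.60244622 0.04131486 0.10695579]
top table 0.00028691267882996474
zmax [0.13273434 0.17301544 0.17750165]
0.16 123 [ 0.43909093 -0.25731377  0.17185222] ((439.447509765625, -257.63287353515625), (13.792222023010254, 76.51470947265625), 31.709362030029297) yaw 121.75622300234049
0.07 174 [ 0.42827897 -0.25174879  0.11421401] ((437.1273193359375, -257.21771240234375), (41.30704116821289, 107.51496124267578), 31.660429000854492) yaw 116.93966798535399
plate ((591.1240234375, 42.44447326660156), (228.97747802734375, 229.44479370117188), 0.8244301080703735)
spig z [0.11221087 0.11504338 0.11688778]
top 29 [0.60176458 0.04505136 0.11088655]
```

View pics/crop.png

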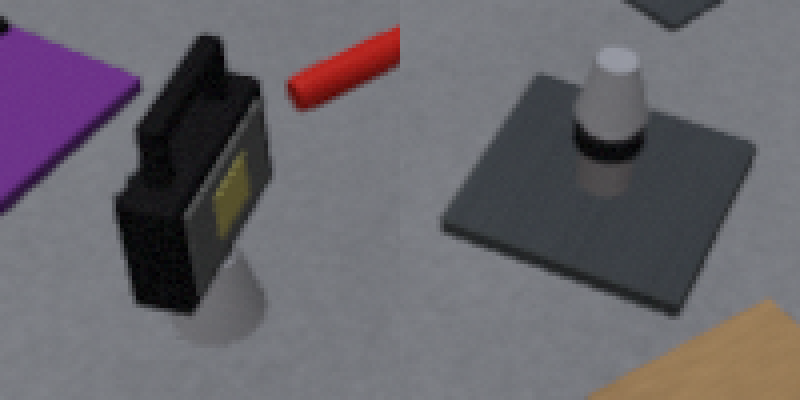

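The crop confirms it: the left object has the conical sleeve, and the right one is the dark stand with its light spigot. Lamp at about (0.440, -0.259), bar direction 121.5°; stand at about (0.602, 0.0425).

```bash
cat >> h.py <<'E'
def go(p,yaw):  # tool-frame slide(mm), twist(5deg) to pose: position p, pointing down, tool y at world angle yaw (deg)
    s=manip.state();T=R.from_quat(s['ee_rot']);a=np.radians(yaw)
    y=np.array([np.cos(a),np.sin(a),0]);z=np.array([0,0,-1.]);G=R.from_matrix(np.stack([np.cross(y,z),y,z],1))
    print('slide',np.round(T.inv().apply(np.array(p)-s['tool_pos'])*1000,1),'twist',np.round(np.degrees((T.inv()*G).as_rotvec())/5,2))
def st():
    s=manip.state();print({k:np.round(s[k],4) for k in('clock','tool_pos','ee_rot','contact_force','gripper_width','grasp_force')})
E
python3 -c "
from h import *
go((.38,.33,.3),60);go((.46,.05,.3),45);go((.4397,-.259,.28),31.5)"
```

```text
slide [-264.3 -146.7  -93. ] twist [0.   0.   2.53]
slide [-424.2 -390.1  -93. ] twist [0.   0.   5.53]
slide [-496.9 -691.1  -73. ] twist [ 0.   -0.    8.23]
```

Emit:
{"api": "step_arm", "payload": {
  "grip": [85,85,85,85,85],
  "slide": [
    [-50,-28,-18],
    [-100,-57,-36],
    [-150,-85,-54],
    [-205,-115,-72],
    [-264,-147,-93]
  ],
  "twist": [
    [0,0,0.5],
    [0,0,1],
    [0,0,1.5],
    [0,0,2],
    [0,0,2.5]
  ]
}}

```text
clock: 1.42
tool_pos: [0.3737, 0.3356, 0.2976]
ee_rot: [0.258, 0.966, 0.0, 0.0]
contact_force: [1.0, 0.6, -1.0]
gripper_width: 0.0851
grasp_force: 0.0
```

```bash
python3 -c "
from h import *
st();go((.46,.05,.3),45);go((.4397,-.259,.28),31.5)"
```

```text
{'clock': np.float64(1.425), 'tool_pos': array([0.3737, 0.3356, 0.2976]), 'ee_rot': array([2.581e-01, 9.661e-01, 3.000e-04, 2.000e-04]), 'contact_force': array([ 1.0348,  0.57  , -0.9588]), 'gripper_width': np.float64(0.0851), 'grasp_force': np.float64(0.0)}
slide [-217.2 -204.5   -2.5] twist [0.01 0.   3.02]
slide [-353.7 -482.4   17.4] twist [0.01 0.   5.72]
```

Emit:
{"api": "step_arm", "payload": {
  "grip": [85,85,85,85,85],
  "slide": [
    [-43,-41,0],
    [-87,-82,0],
    [-130,-123,0],
    [-174,-164,0],
    [-217,-205,0]
  ],
  "twist": [
    [0,0,0.6],
    [0,0,1.2],
    [0,0,1.8],
    [0,0,2.4],
    [0,0,3]
  ]
}}

```text
clock: 2.05
tool_pos: [0.4592, 0.0493, 0.2971]
ee_rot: [0.382, 0.924, 0.0, 0.0]
contact_force: [0.5, 0.3, -0.3]
gripper_width: 0.0848
grasp_force: 0.0
```

```bash
python3 -c "
from h import *
st();go((.4397,-.259,.28),31.5)"
```

```text
{'clock': np.float64(2.05), 'tool_pos': array([0.4592, 0.0493, 0.2971]), 'ee_rot': array([3.823e-01, 9.240e-01, 3.000e-04, 4.000e-04]), 'contact_force': array([ 0.4946,  0.3334, -0.2544]), 'gripper_width': np.float64(0.0848), 'grasp_force': np.float64(0.0)}
slide [-204. -232.   17.] twist [0.01 0.01 2.71]
```

Emit:
{"api": "step_arm", "payload": {
  "grip": [85,85,85,85,85],
  "slide": [
    [-41,-46,3],
    [-82,-93,7],
    [-122,-139,10],
    [-163,-186,14],
    [-204,-232,17]
  ],
  "twist": [
    [0,0,0.5],
    [0,0,1.1],
    [0,0,1.6],
    [0,0,2.2],
    [0,0,2.7]
  ]
}}

```text
clock: 2.68
tool_pos: [0.4394, -0.2592, 0.28]
ee_rot: [0.488, 0.873, 0.0, 0.0]
contact_force: [0.8, -0.8, 0.5]
gripper_width: 0.0848
grasp_force: 0.0
```

Emit:
{"api": "step_arm", "payload": {
  "grip": [85,85],
  "slide": [
    [0,0,0],
    [0,0,0]
  ],
  "twist": [
    [0,0,0],
    [0,0,0]
  ]
}}

```text
clock: 2.92
tool_pos: [0.4396, -0.2569, 0.2798]
ee_rot: [0.488, 0.873, 0.0, -0.0]
contact_force: [0.1, 1.3, -0.6]
gripper_width: 0.085
grasp_force: 0.0
```

```bash
python3 - <<'E'
from h import *
st();K,p,Rm,c=cal('wrist');im,d=cams.grab_frame('wrist');W=cloud('wrist',d)
cv2.imwrite('pics/w1.png',im[...,::-1]);np.savez('w1.npz',im=im,d=d,W=W);print(p,R.from_matrix(Rm).as_quat())
P=W.reshape(-1,3);P=P[np.isfinite(P[:,0])]
s=P[(np.hypot(P[:,0]-.44,P[:,1]+.26)<.07)&(P[:,2]>.15)&(P[:,2]<.185)]
print(len(s),np.median(s[:,2]) if len(s) else 0,cv2.minAreaRect(s[:,:2].astype(np.float32)*1000) if len(s) else 0)
go((.4397,-.259,.157),31.5)
E
```

```text
{'clock': np.float64(2.925), 'tool_pos': array([ 0.4396, -0.2569,  0.2798]), 'ee_rot': array([ 4.877e-01,  8.730e-01,  3.000e-04, -3.000e-04]), 'contact_force': array([ 0.1495,  1.306 , -0.6248]), 'gripper_width': np.float64(0.085), 'grasp_force': np.float64(0.0)}
[ 0.39709596 -0.18741069  0.44628744] [-0.15287854 -0.04283309  0.26876621  0.95003063]
1285 0.17130332826426403 ((437.04193115234375, -258.8329772949219), (13.510623931884766, 76.99088287353516), 31.792686462402344)
slide [ -2.3  -1.6 123. ] twist [ 0.   -0.01  0.04]
```

View pics/w1.png

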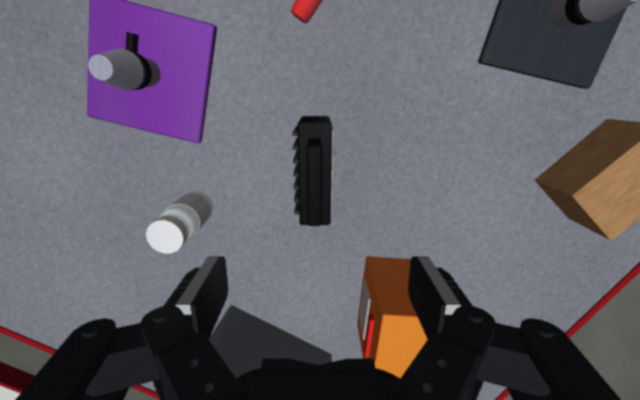

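The lamp's bar is at (315,170), aligned with the closing direction. The wrist camera's measurement agrees to about 2 mm with the others. Descending.

Emit:
{"api": "step_arm", "payload": {
  "grip": [60,60,60,60,60],
  "slide": [
    [-2,-1,35],
    [-2,-1,70],
    [-2,-1,95],
    [-2,-1,110],
    [-2,-1,121]
  ],
  "twist": [
    [0,0,0],
    [0,0,0],
    [0,0,0],
    [0,0,0],
    [0,0,0]
  ]
}}

```text
clock: 3.6
tool_pos: [0.4404, -0.2585, 0.1588]
ee_rot: [0.487, 0.874, 0.0, 0.0]
contact_force: [-0.3, 0.3, 0.7]
gripper_width: 0.0597
grasp_force: 0.0
```

Emit:
{"api": "step_arm", "payload": {
  "grip": [60,60],
  "slide": [
    [0,0,0],
    [0,0,0]
  ],
  "twist": [
    [0,0,0],
    [0,0,0]
  ]
}}

```text
clock: 3.85
tool_pos: [0.4406, -0.2597, 0.1597]
ee_rot: [0.487, 0.873, -0.0, 0.001]
contact_force: [-0.3, -0.0, -0.1]
gripper_width: 0.06
grasp_force: 0.0
```

```bash
python3 -c "
from h import *
st();go((.439,-.2588,.159),31.5)"
```

```text
{'clock': np.float64(3.85), 'tool_pos': array([ 0.4406, -0.2597,  0.1597]), 'ee_rot': array([ 4.874e-01,  8.732e-01, -1.000e-04,  8.000e-04]), 'contact_force': array([-0.267 , -0.0261, -0.1147]), 'gripper_width': np.float64(0.06), 'grasp_force': np.float64(0.0)}
slide [ 1.6 -0.9  0.7] twist [0.01 0.02 0.03]
```

Emit:
{"api": "step_arm", "payload": {
  "grip": [40,25,18,15,10],
  "slide": [
    [1,0,0],
    [1,0,0],
    [1,0,0],
    [1,0,0],
    [1,0,0]
  ],
  "twist": [
    [0,0,0],
    [0,0,0],
    [0,0,0],
    [0,0,0],
    [0,0,0]
  ],
  "squeeze": 50
}}

```text
clock: 4.47
tool_pos: [0.4395, -0.2585, 0.1588]
ee_rot: [0.487, 0.873, 0.0, -0.0]
contact_force: [-0.2, -0.2, -0.1]
gripper_width: 0.0098
grasp_force: 0.0
```

Emit:
{"api": "step_arm", "payload": {
  "grip": [5,5,5,5],
  "slide": [
    [0,0,0],
    [0,0,0],
    [0,0,0],
    [0,0,0]
  ],
  "twist": [
    [0,0,0],
    [0,0,0],
    [0,0,0],
    [0,0,0]
  ]
}}

```text
clock: 4.97
tool_pos: [0.4395, -0.2585, 0.1589]
ee_rot: [0.487, 0.873, 0.0, 0.0]
contact_force: [-0.2, 1.0, 0.2]
gripper_width: 0.0048
grasp_force: 0.0
```

The fingers closed on nothing; look.

```bash
python3 - <<'E'
from h import *
st()
im,d=cams.grab_frame('scene');W=cloud('scene',d)
im2,d2=cams.grab_frame('wrist')
a=cv2.resize(im[150:300,130:330,::-1],(800,600),interpolation=3);cv2.imwrite('pics/s2.png',a)
np.savez('s2.npz',im=im,W=W);cv2.imwrite('pics/w2.png',im2[...,::-1])
P=W.reshape(-1,3);P=P[np.isfinite(P[:,0])]
s=P[(np.hypot(P[:,0]-.44,P[:,1]+.26)<.1)&(P[:,2]>.03)]
print(np.histogram(s[:,2],bins=np.arange(.03,.3,.02)))
E
```

```text
{'clock': np.float64(4.975), 'tool_pos': array([ 0.4395, -0.2585,  0.1589]), 'ee_rot': array([0.4875, 0.8731, 0.    , 0.    ]), 'contact_force': array([-0.1812,  0.9952,  0.153 ]), 'gripper_width': np.float64(0.0048), 'grasp_force': np.float64(0.0)}
(array([ 80, 105, 258, 287, 335, 508, 147, 130, 135, 158, 337, 385, 573]), array([0.03, 0.05, 0.07, 0.09, 0.11, 0.13, 0.15, 0.17, 0.19, 0.21, 0.23,
       0.25, 0.27, 0.29]))
```

View pics/s2.png

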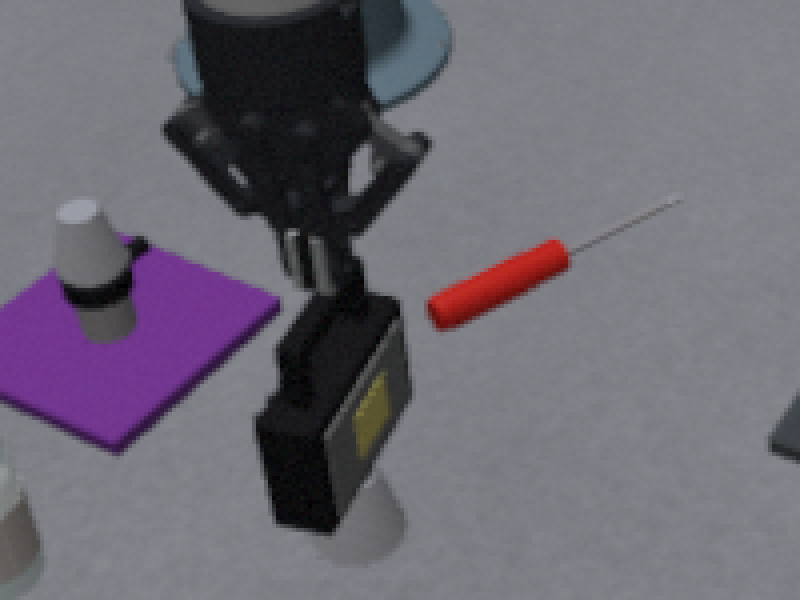

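The fingertips (crop (308,285)) closed beside or above the bar, towards the robot. Measure where the fingertips really are.

```bash
python3 - <<'E'
from h import *
f=np.load('s2.npz');W=f['W']
for u,v in((203,215),(206,215),(207,219),(208,221),(211,215),(205,210),(207,228),(205,235),(216,222),(218,214)): print((u,v),f['im'][v,u],np.round(W[v,u],3))
K,p,Rm,_=cal('scene')
def pr(x):
    c=Rm.T@(np.array(x)-p);return np.round([K[0,0]*c[0]/-c[2]+K[0,2],K[1,1]*-c[1]/-c[2]+K[1,2]],1)
print(pr((.4395,-.2585,.1589)),pr((.4395,-.2585,.148)),pr((.4395,-.2585,.172)))
E
```

```text
(203, 215) [88 89 90] [ 0.442 -0.27   0.205]
(206, 215) [14 12 13] [ 0.441 -0.264  0.201]
(207, 219) [12 10  9] [ 0.44  -0.263  0.189]
(208, 221) [28 29 30] [ 0.449 -0.266  0.191]
(211, 215) [59 61 62] [ 0.452 -0.259  0.205]
(205, 210) [16 18 16] [ 0.441 -0.264  0.213]
(207, 228) [24 24 27] [ 0.445 -0.268  0.172]
(205, 235) [22 21 23] [ 0.46  -0.283  0.172]
(216, 222) [9 6 5] [ 0.436 -0.242  0.166]
(218, 214) [39 39 41] [ 0.423 -0.227  0.171]
[210.5 229.3] [211.2 233.3] [209.7 224.5]
```

View pics/w2.png

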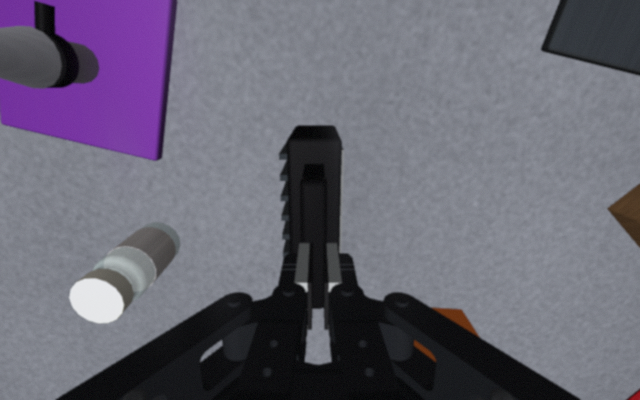

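Reported TCP is at z 0.159 but the tips show near z 0.18, above the bar. Measure the tips with the wrist depth.

```bash
python3 - <<'E'
from h import *
im,d=cams.grab_frame('wrist');W=cloud('wrist',d)
for n,(u,v) in dict(L=(304,246),L2=(304,252),L3=(301,262),L4=(299,290),Rr=(332,246),R2=(332,252),R3=(335,262),R4=(338,290),bar=(316,200),bar2=(316,235),hous=(316,150)).items():
    print(n,im[v,u],np.round(d[v,u],3),np.round(W[v,u],4))
K,p,Rm,_=cal('wrist');s=manip.state()
print('cam in tool',R.from_quat(s['ee_rot']).inv().apply(p-s['tool_pos']))
im,d=cams.grab_frame('scene');W=cloud('scene',d)
m=np.zeros((400,640),bool);m[205:226,198:214]=1
q=W[m];c=im[m].mean(1)
b=q[(c>50)&(q[:,2]>.174)&(np.hypot(q[:,0]-.44,q[:,1]+.26)<.03)];print('bright pads',len(b),np.percentile(b[:,2],[0,2,5,10]),np.median(b,0))
E
```

```text
L [73 75 74] 0.151 [ 0.4281 -0.2522  0.1892]
L2 [73 75 74] 0.145 [ 0.4281 -0.2516  0.1961]
L3 [68 71 70] 0.137 [ 0.4274 -0.2524  0.2044]
L4 [14 13 16] 0.116 [ 0.4273 -0.2515  0.2257]
Rr [74 76 76] 0.15 [ 0.4391 -0.2447  0.1904]
R2 [71 73 74] 0.145 [ 0.4391 -0.2452  0.1954]
R3 [72 73 76] 0.135 [ 0.4394 -0.244   0.2058]
R4 [16 20 20] 0.117 [ 0.4398 -0.2445  0.2249]
bar [26 26 27] 0.163 [ 0.424  -0.2348  0.1714]
bar2 [24 23 24] 0.169 [ 0.4342 -0.2515  0.1716]
hous [34 34 35] 0.194 [ 0.414  -0.2189  0.1329]
cam in tool [ 0.08163256  0.00027583 -0.16647829]
bright pads 121 [0.18241264 0.18519823 0.18667509 0.18836858] [ 0.44352602 -0.26652616  0.20422117]
```

Tips are really at about z 0.185 with lateral position right: they sit roughly 37 mm farther back than the reported TCP suggests. I'll open, go 36 mm lower, and close.

Emit:
{"api": "step_arm", "payload": {
  "grip": [60,60,60,60],
  "slide": [
    [0,0,0],
    [0,0,0],
    [0,0,0],
    [0,0,0]
  ],
  "twist": [
    [0,0,0],
    [0,0,0],
    [0,0,0],
    [0,0,0]
  ]
}}

```text
clock: 5.68
tool_pos: [0.4395, -0.2585, 0.1588]
ee_rot: [0.487, 0.873, 0.0, -0.0]
contact_force: [-0.6, -0.4, 0.5]
gripper_width: 0.0601
grasp_force: 0.0
```

Emit:
{"api": "step_arm", "payload": {
  "grip": [60,60,60,60,60],
  "slide": [
    [0,0,9],
    [0,0,18],
    [0,0,27],
    [0,0,36],
    [0,0,36]
  ],
  "twist": [
    [0,0,0],
    [0,0,0],
    [0,0,0],
    [0,0,0],
    [0,0,0]
  ]
}}

```text
clock: 6.3
tool_pos: [0.4388, -0.2579, 0.1218]
ee_rot: [0.487, 0.873, 0.0, -0.001]
contact_force: [-0.8, 0.8, 0.5]
gripper_width: 0.0598
grasp_force: 0.0
```

Emit:
{"api": "step_arm", "payload": {
  "grip": [40,28,20,14,10],
  "slide": [
    [0,0,0],
    [0,0,0],
    [0,0,0],
    [0,0,0],
    [0,0,0]
  ],
  "twist": [
    [0,0,0],
    [0,0,0],
    [0,0,0],
    [0,0,0],
    [0,0,0]
  ]
}}

```text
clock: 6.92
tool_pos: [0.4394, -0.2589, 0.1232]
ee_rot: [0.488, 0.873, -0.0, 0.0]
contact_force: [-2.2, -1.9, 3.5]
gripper_width: 0.013
grasp_force: 49.0
```

```bash
python3 - <<'E'
from h import *
st()
im,d=cams.grab_frame('scene');W=cloud('scene',d)
cv2.imwrite('pics/s3.png',cv2.resize(im[150:300,130:330,::-1],(800,600),interpolation=3))
E
```

```text
{'clock': np.float64(6.925), 'tool_pos': array([ 0.4394, -0.2589,  0.1232]), 'ee_rot': array([ 4.875e-01,  8.731e-01, -4.000e-04,  2.000e-04]), 'contact_force': array([-2.1716, -1.9333,  3.5027]), 'gripper_width': np.float64(0.013), 'grasp_force': np.float64(49.0168)}
```

View pics/s3.png

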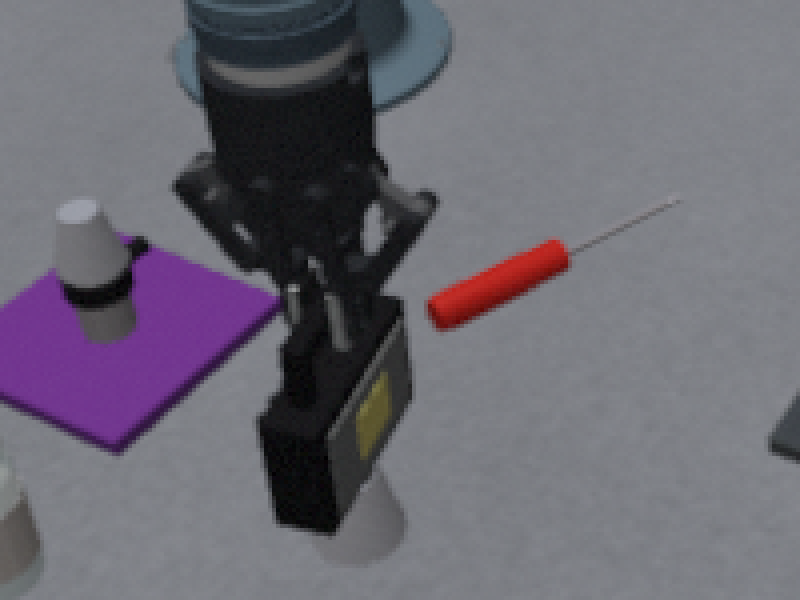

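Gripped the bar (13 mm, 49 N) with the lamp upright; lifting.

Emit:
{"api": "step_arm", "payload": {
  "grip": [8,8,8,8,8],
  "slide": [
    [0,0,-10],
    [0,0,-35],
    [0,0,-65],
    [0,0,-100],
    [0,0,-140]
  ],
  "twist": [
    [0,0,0],
    [0,0,0],
    [0,0,0],
    [0,0,0],
    [0,0,0]
  ],
  "squeeze": 70
}}

```text
clock: 7.6
tool_pos: [0.4388, -0.2576, 0.2631]
ee_rot: [0.487, 0.873, 0.001, -0.001]
contact_force: [0.5, -0.9, -4.3]
gripper_width: 0.0126
grasp_force: 69.3
```

Emit:
{"api": "step_arm", "payload": {
  "grip": [8,8],
  "slide": [
    [0,0,0],
    [0,0,0]
  ],
  "twist": [
    [0,0,0],
    [0,0,0]
  ]
}}

```text
clock: 7.85
tool_pos: [0.4391, -0.258, 0.2614]
ee_rot: [0.487, 0.873, 0.0, -0.001]
contact_force: [-0.8, 0.6, -4.3]
gripper_width: 0.0126
grasp_force: 69.4
```

```bash
python3 - <<'E'
from h import *
st();go((.602,.0425,.263),65);go((.602,.0425,.263),31.5)
im,d=cams.grab_frame('wrist');W=cloud('wrist',d);P=W[np.isfinite(W[...,0])]
q=P[(np.hypot(P[:,0]-.602,P[:,1]-.0425)<.04)&(P[:,2]>.03)];print(len(q))
E
```

```text
{'clock': np.float64(7.85), 'tool_pos': array([ 0.4391, -0.258 ,  0.2614]), 'ee_rot': array([ 4.874e-01,  8.732e-01,  4.000e-04, -1.000e-03]), 'contact_force': array([-0.8035,  0.551 , -4.3097]), 'gripper_width': np.float64(0.0126), 'grasp_force': np.float64(69.4109)}
slide [170.2 296.4  -1.3] twist [ 0.   -0.03 -6.67]
slide [170.2 296.4  -1.3] twist [-0.   -0.03  0.03]
1122
```

Emit:
{"api": "step_arm", "payload": {
  "grip": [8,8,8,8,8],
  "slide": [
    [17,30,0],
    [45,78,0],
    [73,127,0],
    [95,166,0],
    [102,178,0]
  ],
  "twist": [
    [0,0,0],
    [0,0,0],
    [0,0,0],
    [0,0,0],
    [0,0,0]
  ]
}}

```text
clock: 8.52
tool_pos: [0.5372, -0.0755, 0.2605]
ee_rot: [0.486, 0.874, -0.0, -0.002]
contact_force: [0.7, -0.7, -5.0]
gripper_width: 0.0124
grasp_force: 69.4
```

Emit:
{"api": "step_arm", "payload": {
  "grip": [8,8],
  "slide": [
    [0,0,0],
    [0,0,0]
  ],
  "twist": [
    [0,0,0],
    [0,0,0]
  ]
}}

```text
clock: 8.78
tool_pos: [0.5366, -0.0793, 0.2621]
ee_rot: [0.488, 0.873, -0.001, -0.001]
contact_force: [0.1, -0.4, -3.4]
gripper_width: 0.0125
grasp_force: 69.4
```

```bash
cat > m.py <<'E'
from h import *
from scipy.optimize import least_squares
st();go((.602,.0425,.263),31.5)
def fit(n):
    im,d=cams.grab_frame(n);W=cloud(n,d);p=cal(n)[1];P=W[np.isfinite(W[...,0])]
    np.savez(n+'_m.npz',im=im,W=W)
    q=P[(np.hypot(P[:,0]-.602,P[:,1]-.0425)<.03)&(P[:,2]>.03)&(P[:,2]<.155)]
    if len(q)<40: print(n,'few',len(q));return
    # cone: radius 12 at top zt, growing 1 per 4 mm below
    zt=np.percentile(q[:,2],97)
    for _ in range(3):
        c=q[(q[:,2]<zt-.004)&(q[:,2]>zt-.036)]
        f=lambda x:np.hypot(c[:,0]-x[0],c[:,1]-x[1])-(.012+(x[2]-c[:,2])/4)
        r=least_squares(f,[.602,.0425,zt],loss='soft_l1',f_scale=.001)
        tp=q[(np.hypot(q[:,0]-r.x[0],q[:,1]-r.x[1])<.009)&(q[:,2]>zt-.01)]
        if len(tp)>5: zt=np.median(tp[:,2])
    print(n,len(c),'cone',r.x,'rms',np.sqrt(np.mean(r.fun**2)),'flat top',zt,len(tp))
for n in('scene','top','wrist'): fit(n)
E
python3 m.py
```

```text
{'clock': np.float64(8.775), 'tool_pos': array([ 0.5366, -0.0793,  0.2621]), 'ee_rot': array([ 4.880e-01,  8.728e-01, -5.000e-04, -7.000e-04]), 'contact_force': array([ 0.1132, -0.4326, -3.3992]), 'gripper_width': np.float64(0.0125), 'grasp_force': np.float64(69.3961)}
slide [ 69.5 119.5  -1. ] twist [-0.02 -0.01  0.02]
scene 211 cone [0.60079199 0.04431656 0.10684915] rms 0.0012136968485094365 flat top 0.10788846715772749 31
top 78 cone [0.60166304 0.04581673 0.10643533] rms 0.0018676456061847019 flat top 0.10907703058031548 22
wrist 758 cone [0.59949204 0.04447676 0.10711099] rms 0.00034490156579607974 flat top 0.10803638610681585 290
```

```bash
python3 - <<'E'
from h import *
f=np.load('wrist_m.npz');W=f['W'];s=manip.state();T=R.from_quat(s['ee_rot'])
P=W[np.isfinite(W[...,0])];L=T.inv().apply(P-s['tool_pos'])*1000
print('stand in tool',T.inv().apply(np.array([.5995,.0445,.107])-s['tool_pos'])*1000)
# bar top z_world ~ .172+.139 => tool z ~ -49
q=L[(abs(L[:,1])<30)&(abs(L[:,0])<70)&(L[:,2]>-60)&(L[:,2]<5)]
print(np.histogram(q[:,2],bins=np.arange(-60,6,4)))
b=q[(q[:,2]>-53)&(q[:,2]<-44)&(q[:,0]>14)]
print('bar',len(b),np.percentile(b[:,0],[0,1,50,99,100]),'y',np.percentile(b[:,1],[1,50,99]),'z',np.median(b[:,2]))
b2=b[abs(b[:,1])<6];print('slope z',np.polyfit(b2[:,0],b2[:,2],1))
h=q[(q[:,2]>-14)&(q[:,2]<-4)];print('housing top',len(h),np.median(h[:,2]),'x',np.percentile(h[:,0],[0,1,99,100]),'y',np.percentile(h[:,1],[1,99]))
E
```

```text
stand in tool [ 72.92170556 118.10692809 155.77699667]
(array([ 265,  369, 3071, 2348,  355,  329,  278,  182,   74,   64,   58,
         54, 3850,  436,  503,  233]), array([-60, -56, -52, -48, -44, -40, -36, -32, -28, -24, -20, -16, -12,
        -8,  -4,   0,   4]))
bar 1957 [14.01193599 14.27375507 27.47617342 38.9368209  39.31276953] y [-6.76494182 -0.15457542  6.8568258 ] z -48.094959250267905
slope z [ 4.18936088e-02 -4.92368230e+01]
housing top 4313 -9.244275427977216 x [-5.13105054  1.02184087 54.92516645 55.24778923] y [-17.04615621  16.37623188]
```

```bash
python3 - <<'E'
from h import *
f=np.load('wrist_m.npz');W=f['W'];P=W[np.isfinite(W[...,0])];s=manip.state();T=R.from_quat(s['ee_rot'])
L=T.inv().apply(P-s['tool_pos'])*1000
def sl(b,n):
    A=np.c_[b[:,:2],np.ones(len(b))];c=np.linalg.lstsq(A,b[:,2],rcond=None)[0]
    r=b[:,2]-A@c;k=abs(r)<2;c=np.linalg.lstsq(A[k],b[k,2],rcond=None)[0];print(n,len(b),np.round(c,4))
sl(L[(abs(L[:,1])<6)&(L[:,0]>14)&(L[:,0]<38)&(L[:,2]>-53)&(L[:,2]<-44)],'bar now')
sl(L[(abs(L[:,1])<15)&(L[:,0]>40)&(L[:,0]<54)&(L[:,2]>-14)&(L[:,2]<-3)],'hous now')
sl(L[(L[:,2]>245)&(L[:,2]<275)],'table now')
f=np.load('w1.npz');W=f['W'];P=W[np.isfinite(W[...,0])]
T=R.from_quat([.4877,.873,.0003,-.0003]);L=T.inv().apply(P-np.array([.4396,-.2569,.2798]))*1000
x0=2.3
sl(L[(abs(L[:,1]+1.5)<6)&(abs(L[:,0])<35)&(L[:,2]>100)&(L[:,2]<116)],'bar w1')
sl(L[(abs(L[:,1])<15)&(abs(L[:,0])<52)&(L[:,2]>140)&(L[:,2]<155)],'hous w1')
sl(L[(L[:,2]>265)&(L[:,2]<295)],'table w1')
# scene view of held lamp
f=np.load('scene_m.npz');W=f['W'];P=W[np.isfinite(W[...,0])];s=manip.state();T=R.from_quat(s['ee_rot'])
L=T.inv().apply(P-s['tool_pos'])*1000
q=L[(abs(L[:,1])<40)&(abs(L[:,0])<60)&(L[:,2]>77)&(L[:,2]<125)]
for z in(80,90,100,110,118):
    b=q[abs(q[:,2]-z)<4]
    if len(b)>5: print(z,len(b),np.percentile(b[:,0],[3,97]),np.percentile(b[:,1],[3,97]))
E
```

```text
bar now 1602 [ 1.31000e-02  8.10000e-03 -4.85902e+01]
hous now 1657 [ 1.84000e-02  6.80000e-03 -1.02398e+01]
table now 172583 [-3.900000e-03  1.200000e-03  2.625944e+02]
bar w1 944 [-3.000000e-04  9.020000e-02  1.085486e+02]
hous w1 1559 [1.000000e-04 1.740000e-02 1.472468e+02]
table w1 178826 [-3.500000e-03  1.200000e-03  2.795682e+02]
80 14 [-10.49877216   2.63780864] [12.52900347 16.16292628]
90 25 [-18.63235012   3.72138967] [ 7.71254635 18.6862489 ]
100 73 [-22.62173986   0.18634214] [-14.51733172  20.682105  ]
110 84 [-25.58677666   0.86521058] [-22.46843375  22.31764716]
118 95 [-27.46552484  -0.31121343] [-21.57681954  24.51800064]
```

The held lamp's bar is centred on the tool, with about 0.018 rad of pitch that I correct with a small twist. Now move above the stand.

Emit:
{"api": "step_arm", "payload": {
  "grip": [8,8,8,8,8],
  "slide": [
    [15,24,0],
    [35,57,0],
    [55,89,0],
    [70,112,0],
    [73.5,118,0]
  ],
  "twist": [
    [0,0,0],
    [0,0.1,0],
    [0,0.2,0],
    [0,0.2,0],
    [0,0.2,0]
  ]
}}

```text
clock: 9.55
tool_pos: [0.5998, 0.0468, 0.2626]
ee_rot: [0.487, 0.873, 0.004, -0.008]
contact_force: [0.0, 0.2, -4.6]
gripper_width: 0.0127
grasp_force: 69.4
```

Emit:
{"api": "step_arm", "payload": {
  "grip": [8,8,8],
  "slide": [
    [0,0,10],
    [0,0,20],
    [0,0,20]
  ],
  "twist": [
    [0,0,0],
    [0,0,0],
    [0,0,0]
  ]
}}

```text
clock: 9.93
tool_pos: [0.5978, 0.0456, 0.2413]
ee_rot: [0.488, 0.873, 0.003, -0.009]
contact_force: [-1.0, 0.1, -3.9]
gripper_width: 0.0127
grasp_force: 69.4
```

```bash
python3 - <<'E'
from h import *
st();go((.5998,.045,.191),31.5)
im,d=cams.grab_frame('scene');W=cloud('scene',d)
cv2.imwrite('pics/s4.png',cv2.resize(im[120:300,240:480,::-1],(800,600),interpolation=3))
s=manip.state();T=R.from_quat(s['ee_rot']);P=W[np.isfinite(W[...,0])]
q=P[np.hypot(P[:,0]-.6,P[:,1]-.045)<.035]
for lo,hi in((.075,.108),(.122,.16)):
    c=q[(q[:,2]>lo)&(q[:,2]<hi)];print(lo,len(c),c.mean(0))
E
```

```text
{'clock': np.float64(9.925), 'tool_pos': array([0.5978, 0.0456, 0.2413]), 'ee_rot': array([ 0.488 ,  0.8728,  0.0035, -0.009 ]), 'contact_force': array([-0.9842,  0.0507, -3.9055]), 'gripper_width': np.float64(0.0127), 'grasp_force': np.float64(69.3716)}
slide [-2.6  1.5 50.3] twist [-0.03 -0.22  0.01]
0.075 197 [0.60803824 0.03446015 0.09012367]
0.122 226 [0.60744698 0.03316158 0.13381793]
```

View pics/s4.png

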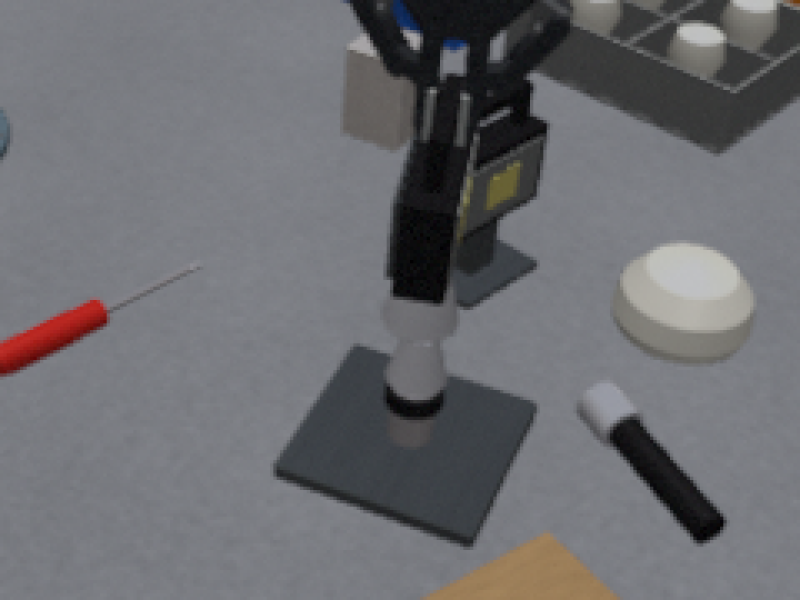

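The sleeve hangs over the spigot (crop (420,310) above (415,350)). Lowering.

Emit:
{"api": "step_arm", "payload": {
  "grip": [8,8,8,8,8],
  "slide": [
    [0,0,10],
    [0,0,20],
    [-0.5,0,28],
    [-0.5,0,36],
    [-0.5,0,40]
  ],
  "twist": [
    [0,0,0],
    [0,0,0],
    [0,0,0],
    [0,0,0],
    [0,0,0]
  ]
}}

```text
clock: 10.6
tool_pos: [0.5994, 0.0465, 0.2025]
ee_rot: [0.487, 0.873, 0.004, -0.007]
contact_force: [0.7, -0.5, -3.6]
gripper_width: 0.0125
grasp_force: 69.6
```

Emit:
{"api": "step_arm", "payload": {
  "grip": [8,8,8,8],
  "slide": [
    [0,0,1],
    [0,0,2],
    [0,0,3],
    [0,0,4]
  ],
  "twist": [
    [0,0,0],
    [0,0,0],
    [0,0,0],
    [0,0,0]
  ]
}}

```text
clock: 11.1
tool_pos: [0.5995, 0.0465, 0.1992]
ee_rot: [0.487, 0.873, 0.004, -0.007]
contact_force: [1.7, -1.3, -2.5]
gripper_width: 0.0125
grasp_force: 69.7
```

Emit:
{"api": "step_arm", "payload": {
  "grip": [8,8,8,8],
  "slide": [
    [-1,0,1],
    [-1.5,0,2],
    [-2,0,3],
    [-2,0,4]
  ],
  "twist": [
    [0,0,0],
    [0,0,0],
    [0,0,0],
    [0,0,0]
  ]
}}

```text
clock: 11.6
tool_pos: [0.6002, 0.0451, 0.1948]
ee_rot: [0.487, 0.873, 0.004, -0.008]
contact_force: [1.3, -0.9, -2.9]
gripper_width: 0.0128
grasp_force: 69.7
```

Emit:
{"api": "step_arm", "payload": {
  "grip": [8,8,8,8],
  "slide": [
    [-0.5,0,1],
    [-0.7,0,2],
    [-0.7,0,3],
    [-0.7,0,3]
  ],
  "twist": [
    [0,0,0],
    [0,0,0],
    [0,0,0],
    [0,0,0]
  ]
}}

```text
clock: 12.1
tool_pos: [0.6008, 0.0446, 0.1927]
ee_rot: [0.487, 0.873, 0.005, -0.007]
contact_force: [0.1, -0.7, 3.5]
gripper_width: 0.0125
grasp_force: 70.5
```

Contact made (vertical force changed by about 7 N, nested height). Release so the tapers centre, and look.

Emit:
{"api": "step_arm", "payload": {
  "grip": [14,18,24,40,50],
  "slide": [
    [0,0,0],
    [0,0,0],
    [0,0,0],
    [0,0,0],
    [0,0,0]
  ],
  "twist": [
    [0,0,0],
    [0,0,0],
    [0,0,0],
    [0,0,0],
    [0,0,0]
  ]
}}

```text
clock: 12.72
tool_pos: [0.6003, 0.0446, 0.1916]
ee_rot: [0.487, 0.873, 0.004, -0.008]
contact_force: [-0.3, -0.2, -0.2]
gripper_width: 0.0498
grasp_force: 0.0
```

Emit:
{"api": "step_arm", "payload": {
  "grip": [50,50,50,50,50],
  "slide": [
    [0,0,-15],
    [0,0,-30],
    [0,0,-50],
    [0,0,-70],
    [0,0,-70]
  ],
  "twist": [
    [0,0,0],
    [0,0,0],
    [0,0,0],
    [0,-0.2,0],
    [0,-0.2,0]
  ]
}}

```text
clock: 13.35
tool_pos: [0.6024, 0.0437, 0.2647]
ee_rot: [0.487, 0.873, 0.001, 0.002]
contact_force: [1.0, -0.9, -0.2]
gripper_width: 0.0497
grasp_force: 0.0
```

```bash
python3 - <<'E'
from h import *
st();s=manip.state();T=R.from_quat(s['ee_rot'])
im,d=cams.grab_frame('wrist');W=cloud('wrist',d);P=W[np.isfinite(W[...,0])];np.savez('w5.npz',im=im,W=W)
q=P[(np.hypot(P[:,0]-.6,P[:,1]-.045)<.07)&(P[:,2]>.15)]
b=q[(q[:,2]>.233)&(q[:,2]<.25)&(np.hypot(q[:,0]-.6,q[:,1]-.045)<.042)];print('bar',len(b),np.median(b[:,2]),cv2.minAreaRect(b[:,:2].astype(np.float32)*1000))
h=q[(q[:,2]>.192)&(q[:,2]<.212)];r=cv2.minAreaRect(h[:,:2].astype(np.float32)*1000);print('hous',len(h),np.median(h[:,2]),r)
A=np.c_[h[:,:2],np.ones(len(h))];print('plane',np.linalg.lstsq(A,h[:,2],rcond=None)[0])
im,d=cams.grab_frame('scene');cv2.imwrite('pics/s5.png',cv2.resize(im[120:300,240:480,::-1],(800,600),interpolation=3))
go((.600,.045,.225),31.5)
E
```

```text
{'clock': np.float64(13.35), 'tool_pos': array([0.6024, 0.0437, 0.2647]), 'ee_rot': array([0.4873, 0.8732, 0.0013, 0.0022]), 'contact_force': array([ 1.0477, -0.9328, -0.1804]), 'gripper_width': np.float64(0.0497), 'grasp_force': np.float64(0.0)}
bar 2386 0.23924147618943636 ((599.0560302734375, 44.41223907470703), (13.828042030334473, 77.91284942626953), 31.918628692626953)
hous 3970 0.20036001991182606 ((597.2189331054688, 43.52659225463867), (41.084007263183594, 109.62297821044922), 31.76628303527832)
plane [0.02777699 0.02631796 0.18202965]
slide [ 1.9 -0.3 37. ] twist [0.01 0.   0.03]
```

View pics/s5.png

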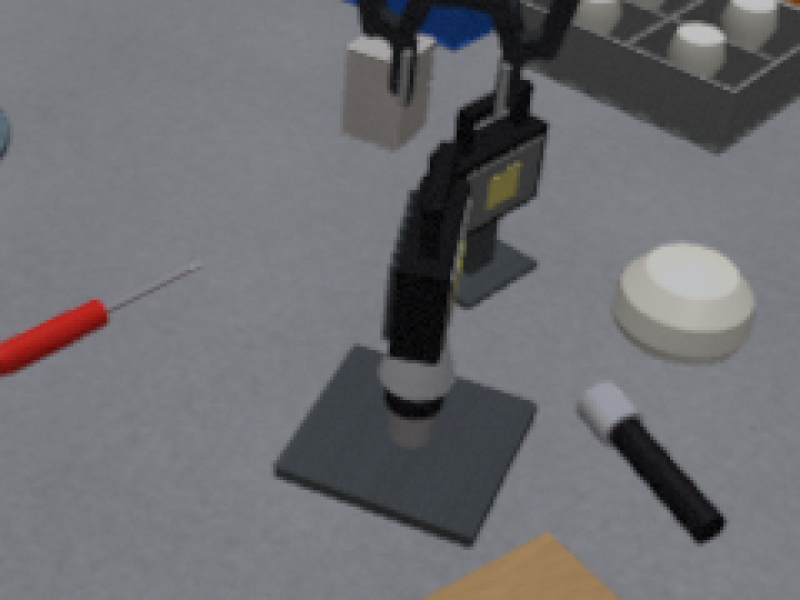

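Nested and standing upright on the stand (sleeve at crop (418,375)), bar centred within 1 mm of the axis. Now close the fingers and press on the bar's flat top; contact expected near TCP z 0.213.

Emit:
{"api": "step_arm", "payload": {
  "grip": [0,0,0,0,0],
  "slide": [
    [1,0,0],
    [1.5,0,0],
    [1.5,0,0],
    [1.5,0,0],
    [1.5,0,0]
  ],
  "twist": [
    [0,0,0],
    [0,0,0],
    [0,0,0],
    [0,0,0],
    [0,0,0]
  ],
  "squeeze": 40
}}

```text
clock: 14.08
tool_pos: [0.6002, 0.0448, 0.2618]
ee_rot: [0.487, 0.873, 0.0, -0.0]
contact_force: [-0.1, 0.6, -0.7]
gripper_width: -0.0003
grasp_force: 0.0
```

Emit:
{"api": "step_arm", "payload": {
  "grip": [0,0,0,0,0],
  "slide": [
    [0,0,12],
    [0,0,24],
    [0,0,34],
    [0,0,40],
    [0,0,42]
  ],
  "twist": [
    [0,0,0],
    [0,0,0],
    [0,0,0],
    [0,0,0],
    [0,0,0]
  ]
}}

```text
clock: 14.7
tool_pos: [0.5999, 0.0448, 0.2192]
ee_rot: [0.487, 0.873, -0.0, -0.0]
contact_force: [0.6, -0.7, -0.6]
gripper_width: 0.0
grasp_force: 0.0
```

```bash
python3 -c "
from h import *
st();go((.6,.0447,.213),31.5)"
```

```text
{'clock': np.float64(14.7), 'tool_pos': array([0.5999, 0.0448, 0.2192]), 'ee_rot': array([ 4.875e-01,  8.731e-01, -2.000e-04, -4.000e-04]), 'contact_force': array([ 0.6439, -0.68  , -0.6188]), 'gripper_width': np.float64(0.0), 'grasp_force': np.float64(0.0)}
slide [-0.1  0.   6.2] twist [-0.01 -0.01  0.03]
```

Emit:
{"api": "step_arm", "payload": {
  "grip": [0,0,0,0],
  "slide": [
    [0,0,1],
    [0,0,2],
    [0,0,3],
    [0,0,3]
  ],
  "twist": [
    [0,0,0],
    [0,0,0],
    [0,0,0],
    [0,0,0]
  ]
}}

```text
clock: 15.2
tool_pos: [0.6005, 0.0448, 0.2173]
ee_rot: [0.487, 0.873, 0.0, 0.0]
contact_force: [-0.0, -1.1, 1.8]
gripper_width: 0.0002
grasp_force: 1.1
```

Emit:
{"api": "step_arm", "payload": {
  "grip": [0,0,0],
  "slide": [
    [0,0,1],
    [0,0,2],
    [0,0,2]
  ],
  "twist": [
    [0,0,0],
    [0,0,0],
    [0,0,0]
  ]
}}

```text
clock: 15.58
tool_pos: [0.6014, 0.0448, 0.2172]
ee_rot: [0.487, 0.873, 0.001, 0.002]
contact_force: [-2.1, -0.7, 10.3]
gripper_width: -0.0001
grasp_force: 4.9
```

Emit:
{"api": "step_arm", "payload": {
  "grip": [0,0,0],
  "slide": [
    [0,0,0.5],
    [0,0,1],
    [0,0,1]
  ],
  "twist": [
    [0,0,0],
    [0,0,0],
    [0,0,0]
  ]
}}

```text
clock: 15.95
tool_pos: [0.6018, 0.0448, 0.2172]
ee_rot: [0.487, 0.873, 0.001, 0.003]
contact_force: [-2.3, 0.6, 13.0]
gripper_width: -0.0001
grasp_force: 6.7
```

Emit:
{"api": "step_arm", "payload": {
  "grip": [0,0,0,0,0],
  "slide": [
    [0,0,0.4],
    [0,0,0.4],
    [0,0,0.4],
    [0,0,0.4],
    [0,0,0.4]
  ],
  "twist": [
    [0,0,0],
    [0,0,0],
    [0,0,0],
    [0,0,0],
    [0,0,0]
  ]
}}

```text
clock: 16.58
tool_pos: [0.6019, 0.0448, 0.2172]
ee_rot: [0.487, 0.873, 0.002, 0.003]
contact_force: [-2.7, 0.4, 15.2]
gripper_width: -0.0002
grasp_force: 7.4
```

Emit:
{"api": "step_arm", "payload": {
  "grip": [0,0,0,0,0],
  "slide": [
    [0,0,0],
    [0,0,0],
    [0,0,0],
    [0,0,0],
    [0,0,0]
  ],
  "twist": [
    [0,0,0],
    [0,0,0],
    [0,0,0],
    [0,0,0],
    [0,0,0]
  ]
}}

```text
clock: 17.2
tool_pos: [0.6019, 0.0448, 0.2172]
ee_rot: [0.487, 0.873, 0.002, 0.003]
contact_force: [-2.6, -0.1, 14.6]
gripper_width: -0.0001
grasp_force: 7.4
```

About 15 N held for over 1 s. Retreat straight up and check.

Emit:
{"api": "step_arm", "payload": {
  "grip": [0,0,0,0,0],
  "slide": [
    [0,0,-3],
    [0,0,-10],
    [0,0,-30],
    [0,0,-60],
    [0,0,-90]
  ],
  "twist": [
    [0,0,0],
    [0,0,0],
    [0,0,0],
    [0,0,0],
    [0,0,0]
  ]
}}

```text
clock: 17.82
tool_pos: [0.5999, 0.0448, 0.3038]
ee_rot: [0.487, 0.873, -0.0, -0.001]
contact_force: [0.9, -0.5, 0.4]
gripper_width: 0.0002
grasp_force: 0.0
```

Emit:
{"api": "step_arm", "payload": {
  "grip": [0,0,0],
  "slide": [
    [0,0,0],
    [0,0,0],
    [0,0,0]
  ],
  "twist": [
    [0,0,0],
    [0,0,0],
    [0,0,0]
  ]
}}

```text
clock: 18.2
tool_pos: [0.5995, 0.0448, 0.3018]
ee_rot: [0.487, 0.873, -0.001, -0.001]
contact_force: [-0.2, 0.0, -0.2]
gripper_width: 0.0002
grasp_force: 0.0
```

```bash
python3 - <<'E'
from h import *
st()
im,d=cams.grab_frame('wrist');W=cloud('wrist',d);P=W[np.isfinite(W[...,0])]
q=P[(np.hypot(P[:,0]-.6,P[:,1]-.045)<.07)&(P[:,2]>.15)]
b=q[(q[:,2]>.23)&(q[:,2]<.25)&(np.hypot(q[:,0]-.6,q[:,1]-.045)<.045)];print('bar',len(b),np.median(b[:,2]),cv2.minAreaRect(b[:,:2].astype(np.float32)*1000))
c=b[abs(b[:,2]-np.median(b[:,2]))<.003];A=np.c_[c[:,:2],np.ones(len(c))];print('plane',np.linalg.lstsq(A,c[:,2],rcond=None)[0])
im,d=cams.grab_frame('scene');cv2.imwrite('pics/s6.png',cv2.resize(im[120:300,240:480,::-1],(800,600),interpolation=3))
E
```

```text
{'clock': np.float64(18.2), 'tool_pos': array([0.5995, 0.0448, 0.3018]), 'ee_rot': array([ 4.875e-01,  8.731e-01, -6.000e-04, -1.300e-03]), 'contact_force': array([-0.1615,  0.0228, -0.1578]), 'gripper_width': np.float64(0.0002), 'grasp_force': np.float64(0.0)}
bar 1661 0.24070962544582358 ((598.650390625, 46.811973571777344), (13.631635665893555, 72.50205993652344), 32.02861022949219)
plane [-0.00068831  0.0024792   0.24095418]
```

View pics/s6.png

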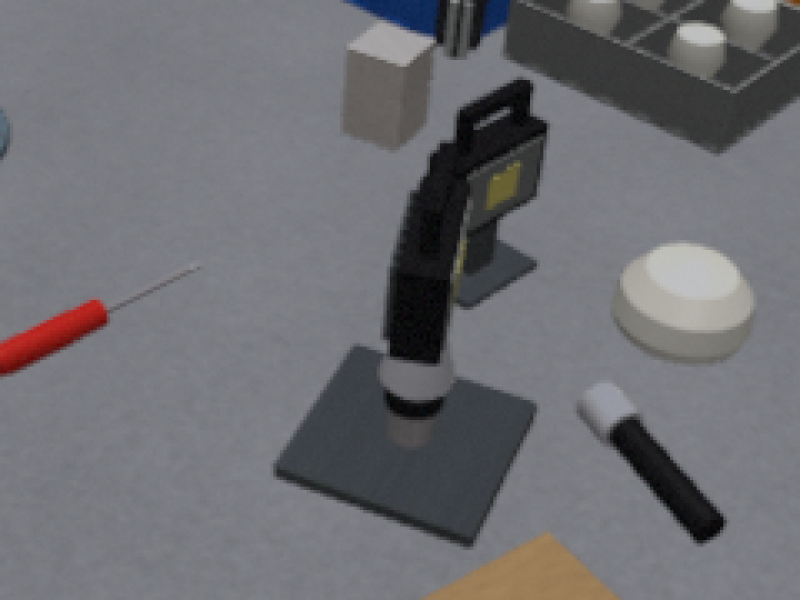

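The lamp stands level on the spigot (sleeve at crop (418,375)) and the gripper is clear above it. The bar top is flat to 0.003 rad.

```bash
python3 -c "
from h import *
print(job.job_done())"
```

```text
the job is handed in; nothing more can be done
None
```

The sleeved floodlight is seated upright on the display stand's spigot, pressed with about 15 N for over a second and released; the job is handed in, but it returned no verdict.

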